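Lock the chill-block lid with a snap ring

TASK

Swing the blue lid of the tube chill block fully shut. Then lock it: pinch the two upright orange ears of the snap ring together so that the ring spreads, lower it over the wide cap of the steel hub that sticks up through the lid, and let it close into the groove under the cap, lying flat on the lid with its ears pointing to the lid's front edge, the side without the wire guard. Leave the two bottles and the cup standing where they are.

Things in the scene. Friction and masses are not known exactly. Their poses are not given: they have to be found in the camera images.
- hub (a point): Point on the axis of the fixed chill block's steel hub, level with the top of the shut lid (52 mm above the counter) = floor of the groove. White block 140x140x44 mm; x points to the hinged back, -x to the front, z up. Groove bottom: 58 mm dia, from this point up 14 mm; above it the cap, 67 mm dia, 8 mm thick (top 22 mm above this point).
- lid (a joint): Hinge of the blue lid (140x140x6 mm, 77 mm hole for the hub), rad: 0 shut, up to 1.3 open; starts 0.45 to 1.0. A stiff friction hinge: it stays where left and takes about 3 N at the front edge to push down. Hinge line: along y, 72 mm behind the hub axis, 6 mm below the hub point.
- lid_press (a point): Point on the lid's top face in front of the hole, where it can be pushed down: 56 mm in front of the hub axis when shut, level with the hub point, 128 mm from the hinge line; it swings with the lid. A wire guard 15 mm high, 64 mm from the hub axis, runs round the back and the rear half of the sides; the front is clear.
- ring (a point): Centre of the loose dark steel snap ring (about 90 mm dia, 10 mm thick, 0.1 kg), half-way up its thickness: 5 mm above what it lies on. Its x points to the brass spring pivot (47 mm from the centre), -x to the ears, z up. It starts lying flat. Closed, its inner lands span 60 mm and do not pass the hub's cap; fully spread they clear the cap by about 3 mm all round.
- ears (a point): Midpoint between the ring's two upright orange ears, 50 mm from the ring's centre to its -x, 26 mm above its underside (axes as ring). Each ear is 20 mm long (along x), 6 mm thick, and stands to 40 mm above the underside. Ring closed: 52 mm apart over the outsides, along y; pinched fully together: 14 mm, ring fully spread, midpoint then 52 mm from the centre. Pinching takes 3 N, rising to 7 N; a stop ends it, so 20 N and more is safe.
- clip_left (a joint): Spread of the ring, rad: turn of each half about the spring pivot: 0 closed, 0.18 fully spread (ears together). The halves move alike and spring shut when the ears are let go.
- bottle_mid (a point): Bystander: small white bottle with black cap, 56 mm dia, 120 mm tall, close beside the block. The point is its centre, 60 mm up. Leave it standing.
- cup_mid (a point): Bystander: white lidded specimen cup, 49 mm dia, 55 mm tall, close beside the snap ring. The point is its centre, 27 mm up. Leave it standing.
- tall_mid (a point): Bystander: tall white bottle with green band, 76 mm dia, 190 mm tall, standing near the robot between the block and the snap ring. The point is its centre, 95 mm up. Leave it standing.

How it is judged:
By the outcome, as a careful person would: the job done as asked, in the order asked, and still so for the second after the job is handed in, with the robot touching nothing.
It also fails if it takes over 58 s, if anything falls off the work surface, if the arm or the gripper's body presses on something with over 40 N, if the wrist force passes 120 N, or if a joint passes its speed limit or range.

ROBOT

A 6-joint arm with a two-finger parallel gripper is mounted at the origin on a cart in front of the work surface, level with it; the furniture and walls round the work are solid. World frame = base frame: x ahead of the robot, y to its left, z up, the work surface at z = 0. Lengths are in m, angles in degrees, forces in N, time in s.
With the tool pointing down it reaches from about 0.4 to 0.825 m from the base axis. Payload 7 kg.
Tool frame: the origin (TCP) lies at the very end of the fingers, on their centre line; the grasp point (between the pads) lies behind it (r.grasp_offset is the z of the grasp point in the tool frame, in m); z points along the fingers, y is the direction in which the jaws open and shut (so a half turn about z gives the same grasp; the last joint's range is limited). The gripper opens to 88 mm and grips with 3 to 60 N. Pads are 19 mm wide; open, the fingers measure 130 mm over their backs; the gripper's body (78 mm by 193 mm) begins 47 mm behind the grasp point.
Start: joints at [89.043, 20.546, 0.682, 0, -70.136, -16.507], TCP at [0.203, 0.644, 0.227] pointing down, gripper open.
Joint ranges: [-176.03, 176.03], [-82.01, 121.73], [-58.28, 71.71], [-173.87, 95.51], [-174.79, -0.11], [-173.66, 173.66]. Speed limits (degrees/s): [136.94, 136.94, 172.46, 180, 180, 180].

INTERFACE

Orientations are given as [roll, pitch, yaw] about the fixed x, y, z axes, in that order (R = Rz(yaw) Ry(pitch) Rx(roll)).
In Python, from plant import r gives the robot as it stands. The module is installed in compiled form; this text tells all that it offers.
- The arm moves only by the tool servo_tool, never from a script. Its argument "targets" is a list of rows, each an object of numbers: "dx", "dy", "dz": the shift along the world's x, y, z in cm; "spin": the turn about the world's z in rad; "grip": the opening in per cent of the stroke, from 0 (shut) to 100 (fully open). A call has exactly 10 rows; each row is the pose to reach, as a shift and turn from the pose commanded when the call began; what a row does not reach only later rows make up. A row lasts 1/12 s, in which the tool goes at most 41.7 mm and 7.16 degrees, less where a joint would pass 70% of its speed; a pose out of reach is approached as far as the arm can. A call with a gripper value outside its range is refused whole. The fingers move at their own pace and stop on an object; "squeeze" is the grip in N (left out, the last holds). Time passes only in rows, so rows that repeat a pose let the fingers close, or fill a call up. It gives the time, the measured TCP pose, the force and the opening at its end, in the units of the state.
- r.get_state(): the state, without advancing time (a new reading comes with each control period).
- r.capture(name): name is "scene" or "top" or "wrist"; returns the picture (384x512x3 uint8, blue, green, red); there is no depth.
- r.get_calibration(name): a dict with "K" (3x3 intrinsics, pixels), "extrinsics" (4x4, takes a point from camera to world coordinates). Camera axes: x right, y down, z forward; pixel columns grow to the right and rows downward; lengths in m; the calibration is good to about 2 mm. A picture is of the moment at which its call begins: read the wrist's pose just before it. get_calibration takes no time and is no camera call; for the wrist camera it gives the pose at the moment of the call.
- r.close_job(): hands the job in, once; it reports no verdict.
Trained networks look in the newest picture that a camera, given by its name, has taken for a name from the list of things; names that differ only in an ending like _2 or _b are one class to them, and where a whole thing is asked for, a point or a joint stands for the part that bears it (a point fixed in the world has none). Each returns a list of dicts, best first, with "p" (0 to 1); they miss things now and then, are a little off and sometimes report something else, mostly with a low value. They report only what shows in the picture. A call takes as long as a camera call.
- r.cut_out(name, camera): "mask" (384x512 bool, what is visible of it) and "extent" ([left, top, right, bottom] in pixels, round what is visible of it).
The state is a dict: "time_s": time; "joints": joint angles; "qd": joint speeds; "joint_torque": joint torques, N m; "tcp_pos": TCP position; "eef_rot": TCP orientation; "contact_force": force on the tool from outside, world axes, zero at the start; "moment": the same for the moment, N m; "gripper_width": finger opening in m.
Only numpy, scipy, OpenCV 4.12 (cv2) and the standard library are available. Lean on these libraries where they do the work, as an engineer would, in place of code of your own. Each camera call takes 0.05 s, during which the arm holds its last target. There are 200 camera calls.

## Working session

There is one attempt and no reset: what is moved stays moved. The work goes in short steps, Python scripts to look and compute and a tool call to move; the robot and the scene stay as the last step left them, time stands still between calls to the robot, and variables do not carry over. Pictures are saved under pics/ and viewed, about 8 in all and at most 12, crops included, and the job is handed in when it is done.

Besides the shell and the picture viewer there is one more tool, called after ">>>" by a JSON object that holds its "fn" and its "kwargs", one argument or row to a line. servo_tool: Moves the arm, as the interface text tells. Its arguments: {"type":"object","properties":{"targets":{"type":"array"},"squeeze":{"type":"number"}},"required":["targets"]}

```bash
mkdir -p pics
cat > h.py <<'E'
import numpy as np,cv2
from plant import r
def ray(cam,u,v,z):
    c=r.get_calibration(cam);K=np.array(c["K"]);T=np.array(c["extrinsics"])
    d=T[:3,:3]@np.linalg.solve(K,[u,v,1.]);o=T[:3,3];return o+d*(z-o[2])/d[2]
def proj(cam,p,c=None):
    c=c or r.get_calibration(cam);K=np.array(c["K"]);T=np.array(c["extrinsics"])
    q=K@(T[:3,:3].T@(np.array(p)-T[:3,3]));return q[:2]/q[2]
E
python3 - <<'E'
from h import *
s=r.get_state();print(s,r.grasp_offset)
ims=[]
for c in("scene","top"):
    ims.append(r.capture(c));k=r.get_calibration(c);print(c,np.round(k["K"],1).tolist(),np.round(k["extrinsics"],3).tolist())
    for n in("hub","lid","lid_press","ring","ears","clip_left","bottle_mid","cup_mid","tall_mid"):
        try:
            o=r.cut_out(n,c);print(c,n,[(round(d["p"],2),d["extent"]) for d in o[:3]])
        except Exception as e:print(n,e)
for c,i in zip("st",ims): cv2.imwrite(f"pics/{c}1.png",cv2.resize(i,(800,600)))
E
```

```text
{'time_s': 0.0, 'joints': array([ 8.90422360e+01,  2.05910151e+01,  6.32861384e-01, -2.13102877e-02,
       -7.01373057e+01, -1.65096921e+01]), 'qd': array([ 0.05233577,  0.09431656,  0.09713373, -0.01554364, -0.04118067,
        0.03771037]), 'joint_torque': array([ 1.92509484e-03, -5.82718456e+01,  2.93036610e+01,  6.99671879e+00,
        6.81074336e-03, -1.57251966e-04]), 'tcp_pos': array([0.2024505 , 0.64338848, 0.22561678]), 'eef_rot': array([ 1.79902783e+02, -7.92314947e-03, -1.74747066e+01]), 'contact_force': array([ 0.50096117, -0.09156075, -0.10590066]), 'moment': array([ 0.02926208,  0.01774054, -0.01557976]), 'gripper_width': 0.087631378825123} -0.0188
scene [[467.1, 0.0, 250.6], [0.0, 467.1, 193.2], [0.0, 0.0, 1.0]] [[0.815, -0.452, 0.362, 0.092], [-0.579, -0.619, 0.531, -0.602], [-0.016, -0.643, -0.766, 0.98], [0.0, 0.0, 0.0, 1.0]]
scene hub [(0.95, [277.0, 235.6, 364.3, 322.7])]
scene lid [(0.59, [286.5, 236.1, 364.2, 287.2])]
scene lid_press [(0.75, [282.0, 236.6, 363.0, 291.8])]
scene ring [(0.63, [184.7, 149.6, 227.1, 176.1])]
scene ears [(0.88, [185.5, 151.8, 229.3,
[... 233 characters left out ...]
[370.6, 0.0, 251.5], [0.0, 370.6, 192.9], [0.0, 0.0, 1.0]] [[0.026, -0.978, 0.208, 0.307], [-1.0, -0.025, 0.005, 0.013], [0.0, -0.208, -0.978, 1.149], [0.0, 0.0, 0.0, 1.0]]
top hub [(0.63, [312.7, 173.7, 370.8, 229.1])]
top lid [(0.57, [311.7, 174.8, 368.5, 216.1])]
top lid_press [(0.6, [310.0, 175.3, 374.4, 214.9])]
top ring [(0.77, [159.7, 185.6, 195.3, 219.2])]
top ears [(0.76, [162.5, 185.5, 194.3, 219.1]), (0.55, [292.8, 222.6, 315.5, 240.0]), (0.32, [246.4, 220.5, 269.9, 248.9])]
top clip_left [(0.71, [163.6, 184.4, 182.6, 219.4])]
top bottle_mid [(0.63, [295.5, 225.2, 316.2, 240.9])]
top cup_mid [(0.52, [195.9, 197.2, 213.7, 214.9])]
top tall_mid [(0.78, [246.9, 219.4, 271.5, 253.9])]
```

View pics/s1.png

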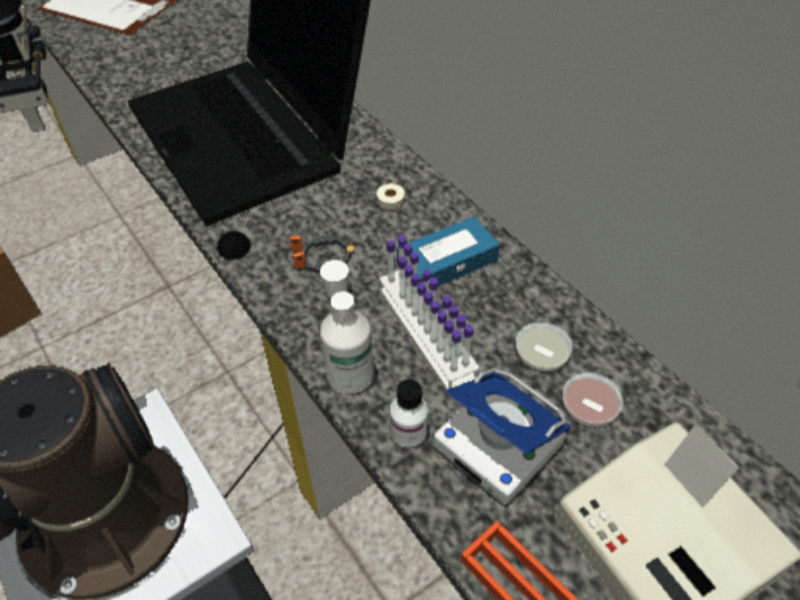

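View pics/t1.png

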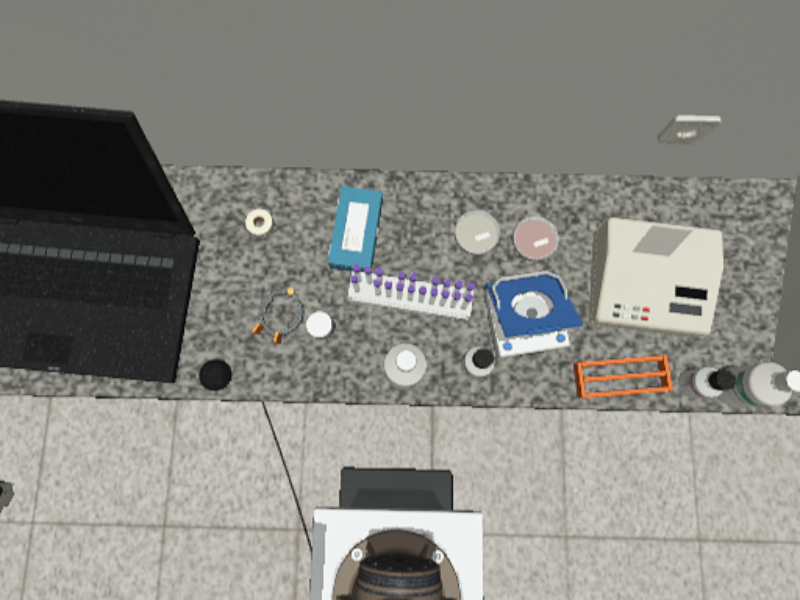

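The scene view shows the lid part-open at (510,410), the ring at (325,250) with its ears at (297,252), and the cup and tall bottle next to it. In the top view the ring is at (281,313), its ears at (258,327) and (277,337), and its pivot at (291,292). The block's front dots are at (508,346) and (560,338).

Run:
```python
from h import *
s=1.5625
def P(n,u,v,z,c="top"): print(n,np.round(ray(c,u/s,v/s,z),3))
P("ringc",281,313,.005);P("pivot",291,292,.008);P("ear1",258,327,.03);P("ear2",277,337,.03)
P("dotL",508,346,.044);P("dotR",560,338,.044)
P("dotLs",450,433,.044,"scene");P("dotRs",506,478,.044,"scene")
P("hubcap",531,306,.074)
P("hubcap scene",505,415,.074,"scene")
P("bottle cap",483,358,.12);P("cup",319,323,.055);P("tall",406,360,.19)
P("ear1s",297,243,.035,"scene");P("ear2s",299,262,.025,"scene");P("pivots",351,248,.008,"scene")
P("rack",470,300,.03)
for n in("tall_mid",'cup_mid'):pass
```

```text
ringc [0.521 0.243 0.005]
pivot [0.564 0.225 0.008]
ear1 [0.487 0.281 0.03 ]
ear2 [0.468 0.243 0.03 ]
dotL [ 0.46  -0.204  0.044]
dotR [ 0.478 -0.304  0.044]
dotLs [ 0.459 -0.206  0.044]
dotRs [ 0.478 -0.307  0.044]
hubcap [ 0.533 -0.243  0.074]
hubcap scene [ 0.529 -0.242  0.074]
bottle cap [ 0.427 -0.144  0.12 ]
cup [0.494 0.159 0.055]
tall [ 0.412 -0.006  0.19 ]
ear1s [0.481 0.268 0.035]
ear2s [0.464 0.234 0.025]
pivots [0.566 0.222 0.008]
rack [ 0.552 -0.133  0.03 ]
```

>>> {"fn": "servo_tool", "kwargs": {
  "targets": [
    {"dx": 2, "dy": -3, "dz": 2},
    {"dx": 4.5, "dy": -6, "dz": 4},
    {"dx": 7, "dy": -9.5, "dz": 6},
    {"dx": 9.5, "dy": -13, "dz": 7},
    {"dx": 12, "dy": -16.5, "dz": 7},
    {"dx": 14.5, "dy": -20, "dz": 7},
    {"dx": 17, "dy": -23.5, "dz": 7},
    {"dx": 19.5, "dy": -27, "dz": 7},
    {"dx": 21.5, "dy": -30.5, "dz": 7},
    {"dx": 23, "dy": -34, "dz": 7}
  ]
}}

```text
validation failed for argument at $.ta...
```

>>> {"fn": "servo_tool", "kwargs": {
  "targets": [
    {"dx": 1, "dy": -3},
    {"dx": 2, "dy": -5},
    {"dx": 2, "dy": -5},
    {"dx": 2, "dy": -5},
    {"dx": 2, "dy": -5},
    {"dx": 2, "dy": -5},
    {"dx": 2, "dy": -5},
    {"dx": 2, "dy": -5},
    {"dx": 2, "dy": -5},
    {"dx": 2, "dy": -5}
  ]
}}

```text
validation failed for argument at $.ta...
```

Run:
```python
from h import *
s=r.get_state();print(s["time_s"],s["tcp_pos"],s["eef_rot"],s["contact_force"])
i=r.capture("wrist");cv2.imwrite("pics/w1.png",i)
k=r.get_calibration("wrist");print(np.round(k["K"],1).tolist(),np.round(k["extrinsics"],3).tolist())
for n in("ring","ears","cup_mid"):print(n,[(round(d["p"],2),d["extent"]) for d in r.cut_out(n,"wrist")[:2]])
```

```text
1.0 [0.20259498 0.643856   0.22656816] [-1.79999592e+02  3.92706665e-05 -1.74638067e+01] [-0.62842929  0.27803395 -0.55499362]
[[324.8, 0.0, 249.5], [0.0, 324.8, 191.2], [0.0, 0.0, 1.0]] [[-0.3, -0.92, -0.253, 0.271], [-0.954, 0.289, 0.08, 0.623], [-0.001, 0.266, -0.964, 0.385], [0.0, 0.0, 0.0, 1.0]]
ring []
ears []
cup_mid []
```

View pics/w1.png

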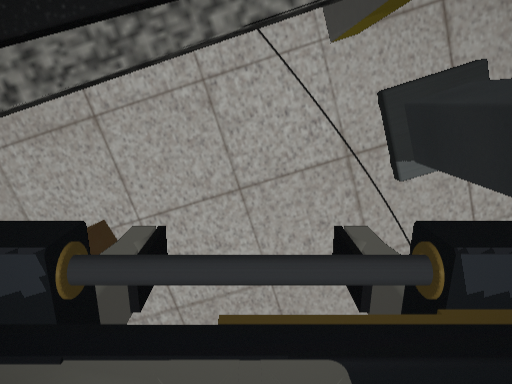

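The moves were refused, probably because every row needs all the keys. The wrist picture therefore shows only floor and the open fingers, from (100,290) to (400,290).

>>> {"fn": "servo_tool", "kwargs": {
  "targets": [
    {"dx": 2, "dy": -3, "dz": 2, "spin": 0, "grip": 100},
    {"dx": 4.5, "dy": -6, "dz": 4, "spin": 0, "grip": 100},
    {"dx": 7, "dy": -9, "dz": 6, "spin": 0, "grip": 100},
    {"dx": 9, "dy": -12, "dz": 7, "spin": 0, "grip": 100},
    {"dx": 11, "dy": -15.5, "dz": 7, "spin": 0, "grip": 100},
    {"dx": 13, "dy": -19, "dz": 7, "spin": 0, "grip": 100},
    {"dx": 15, "dy": -22.5, "dz": 7, "spin": 0, "grip": 100},
    {"dx": 17, "dy": -26, "dz": 7, "spin": 0, "grip": 100},
    {"dx": 19, "dy": -29.5, "dz": 7, "spin": 0, "grip": 100},
    {"dx": 21, "dy": -33, "dz": 7, "spin": 0, "grip": 100}
  ]
}}

```text
time_s: 2.03
tcp_pos: [0.4131, 0.312, 0.297]
eef_rot: [-179.9, -0.0, -17.4]
contact_force: [1.2, -0.0, -0.2]
gripper_width: 0.0877
```

>>> {"fn": "servo_tool", "kwargs": {
  "targets": [
    {"dx": 2, "dy": -3, "dz": 0, "spin": 0, "grip": 100},
    {"dx": 4, "dy": -5, "dz": 0, "spin": 0, "grip": 100},
    {"dx": 4, "dy": -5, "dz": 0, "spin": 0, "grip": 100},
    {"dx": 4, "dy": -5, "dz": 0, "spin": 0, "grip": 100},
    {"dx": 4, "dy": -5, "dz": 0, "spin": 0, "grip": 100},
    {"dx": 4, "dy": -5, "dz": 0, "spin": 0, "grip": 100},
    {"dx": 4, "dy": -5, "dz": 0, "spin": 0, "grip": 100},
    {"dx": 4, "dy": -5, "dz": 0, "spin": 0, "grip": 100},
    {"dx": 4, "dy": -5, "dz": 0, "spin": 0, "grip": 100},
    {"dx": 4, "dy": -5, "dz": 0, "spin": 0, "grip": 100}
  ]
}}

```text
time_s: 2.87
tcp_pos: [0.4523, 0.2643, 0.2966]
eef_rot: [-180.0, 0.0, -17.4]
contact_force: [-0.6, 0.3, 0.4]
gripper_width: 0.0876
```

Run:
```python
from h import *
import pickle
s=r.get_state();print(s["time_s"],s["tcp_pos"],s["eef_rot"],s["contact_force"])
k=r.get_calibration("wrist");i=r.capture("wrist");cv2.imwrite("pics/w2.png",cv2.resize(i,(800,600)))
pickle.dump(k,open("k_w2.pkl","wb"))
for n in("ring","ears","cup_mid"):print(n,[(round(d["p"],2),d["extent"]) for d in r.cut_out(n,"wrist")[:2]])
h=cv2.cvtColor(i,cv2.COLOR_BGR2HSV);m=cv2.inRange(h,(3,150,90),(20,255,255))
n,_,st,ce=cv2.connectedComponentsWithStats(m)
print([(st[j].tolist(),ce[j].round(1).tolist()) for j in range(1,n) if st[j][4]>15])
```

```text
2.8667 [0.45228345 0.26432657 0.29657339] [-1.79998714e+02  8.81350044e-06 -1.74070930e+01] [-0.57506038  0.33166265  0.36645734]
ring [(0.89, [214.1, 55.8, 282.4, 148.7])]
ears [(0.65, [212.3, 56.4, 280.8, 153.1])]
cup_mid [(0.74, [300.9, 83.6, 345.1, 124.6]), (0.65, [215.5, 54.3, 282.2, 148.1])]
[([223, 129, 9, 18, 86], [226.8, 137.9]), ([258, 133, 6, 17, 76], [260.2, 140.8])]
```

View pics/w2.png

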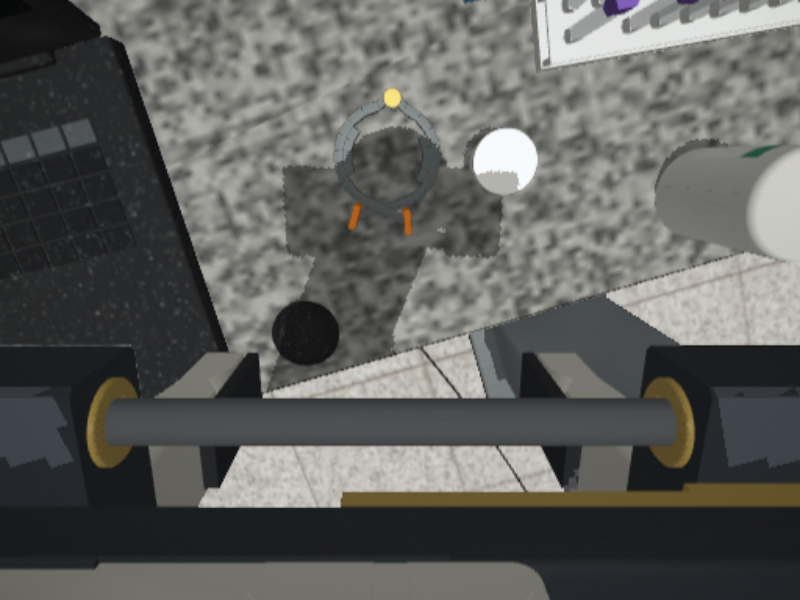

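Ring is clearly visible: pivot at (392,97), ears at (354,217) and (407,221), cup at (505,160). I'll fit the ring pose to the ear boxes and the pivot.

```bash
cat > fit.py <<'E'
from h import *
from scipy.optimize import least_squares
from itertools import product
def orange(i):
    h=cv2.cvtColor(i,cv2.COLOR_BGR2HSV);m=cv2.inRange(h,(3,150,70),(20,255,255))
    n,_,st,ce=cv2.connectedComponentsWithStats(m)
    g=[st[j] for j in range(1,n) if st[j][4]>15];g.sort(key=lambda a:-a[4]);return sorted(g[:2],key=lambda a:a[0])
def fit(boxes,piv,k,p0,z0=0.,half=23.):
    def res(p):
        c,s=np.cos(p[2]),np.sin(p[2]);W=lambda a:[p[0]+c*a[0]-s*a[1],p[1]+s*a[0]+c*a[1],a[2]]
        out=[]
        for sg,b in zip((1,-1),boxes):
            q=np.array([proj("wrist",W((-.050+dx,sg*half/1e3+dy,z0+z)),k) for dx,dy,z in product((-.01,.01),(-.003,.003),(.012,.04))])
            out+=list(np.r_[q.min(0),q.max(0)]-np.array([b[0]-.5,b[1]-.5,b[0]+b[2]-.5,b[1]+b[3]-.5]))
        if piv is not None: out+=list(proj("wrist",W((.047,0,z0+.012)),k)-np.array(piv))
        return out
    f=least_squares(res,p0,loss="soft_l1");return f.x,np.round(f.fun,1)
E
python3 - <<'E'
from fit import *;import pickle
i=cv2.imread("pics/w2.png");k=pickle.load(open("k_w2.pkl","rb"))
b=[[223,129,9,18],[258,133,6,17]]
x,e=fit(b,(392/1.5625,97.5/1.5625),k,[.52,.24,-.35]);print(x,np.degrees(x[2]),e)
E
```

```text
[ 0.5242924   0.24569029 -0.40389417] -23.14143135203017 [-0.1  0.1 -1.8  0.2  0.2 -0.4  1.1  0.8  0.1 -0.6]
```

>>> {"fn": "servo_tool", "kwargs": {
  "targets": [
    {"dx": 0, "dy": -3, "dz": 1, "spin": 0.04, "grip": 100},
    {"dx": 0, "dy": -7, "dz": 2, "spin": 0.09, "grip": 100},
    {"dx": 0, "dy": -11, "dz": 3, "spin": 0.14, "grip": 60},
    {"dx": 0, "dy": -15, "dz": 3, "spin": 0.19, "grip": 20},
    {"dx": 0, "dy": -19, "dz": 3, "spin": 0.24, "grip": 0},
    {"dx": 0, "dy": -23, "dz": 3, "spin": 0.29, "grip": 0},
    {"dx": 0, "dy": -27, "dz": 3, "spin": 0.34, "grip": 0},
    {"dx": 0, "dy": -31, "dz": 3, "spin": 0.39, "grip": 0},
    {"dx": 0, "dy": -35, "dz": 3, "spin": 0.44, "grip": 0},
    {"dx": 0, "dy": -39, "dz": 3, "spin": 0.485, "grip": 0}
  ]
}}

```text
time_s: 3.9
tcp_pos: [0.4521, -0.1281, 0.327]
eef_rot: [180.0, -0.1, 10.5]
contact_force: [0.9, 0.6, 1.3]
gripper_width: 0.0399
```

>>> {"fn": "servo_tool", "kwargs": {
  "targets": [
    {"dx": 0, "dy": -4, "dz": 0, "spin": 0, "grip": 0},
    {"dx": 0, "dy": -8, "dz": 0, "spin": 0, "grip": 0},
    {"dx": 0, "dy": -12, "dz": 0, "spin": 0, "grip": 0},
    {"dx": 0, "dy": -13, "dz": 0, "spin": 0, "grip": 0},
    {"dx": 0, "dy": -13, "dz": 0, "spin": 0, "grip": 0},
    {"dx": 0, "dy": -13, "dz": 0, "spin": 0, "grip": 0},
    {"dx": 0, "dy": -13, "dz": 0, "spin": 0, "grip": 0},
    {"dx": 0, "dy": -13, "dz": 0, "spin": 0, "grip": 0},
    {"dx": 0, "dy": -13, "dz": 0, "spin": 0, "grip": 0},
    {"dx": 0, "dy": -13, "dz": 0, "spin": 0, "grip": 0}
  ]
}}

```text
time_s: 4.73
tcp_pos: [0.4528, -0.2553, 0.3269]
eef_rot: [180.0, -0.0, 10.4]
contact_force: [-0.6, 0.4, 0.1]
gripper_width: 0.0004
```

Run:
```python
from h import *
import pickle
s=r.get_state();print(s["time_s"],s["tcp_pos"],s["eef_rot"],s["contact_force"])
k=r.get_calibration("wrist");i=r.capture("wrist");cv2.imwrite("pics/w3.png",cv2.resize(i,(800,600)))
pickle.dump(k,open("k_w3.pkl","wb"))
```

```text
4.7333 [ 0.45280048 -0.25527238  0.32688425] [ 1.79989911e+02 -3.49964708e-02  1.04167403e+01] [-0.61220346  0.43584761  0.0659438 ]
```

View pics/w3.png

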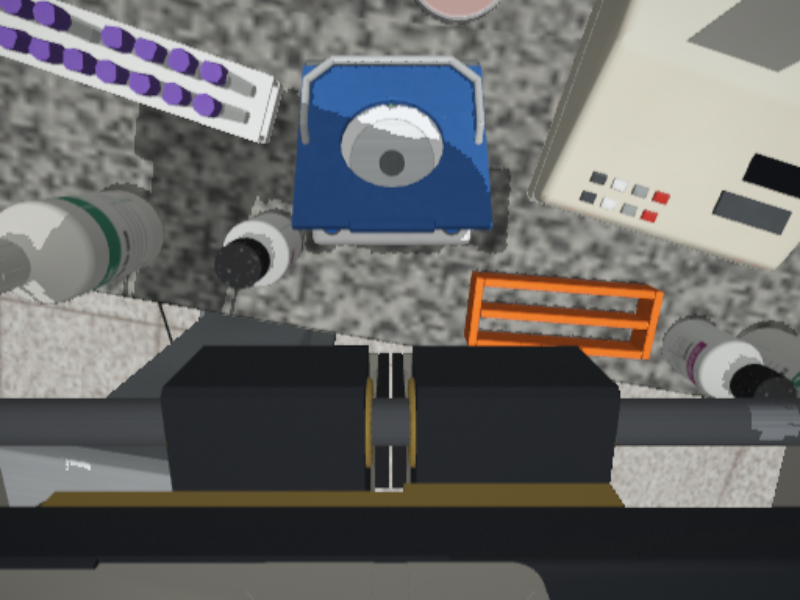

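The view shows the lid half-open: front corners at (293,228) and (491,228), back corners at (303,65) and (482,65). The hub is seen through the hole at (392,163). I'll fit the hub pose and lid angle.

Run:
```python
from fit import *;import pickle
k=pickle.load(open("k_w3.pkl","rb"))
obs=np.array([[293,228],[491,228],[303,65],[482,65],[392,163]])/1.5625
def W(p,x,y,z):
    c,s=np.cos(p[2]),np.sin(p[2]);return [p[0]+c*x-s*y,p[1]+s*x+c*y,z]
def res(p):
    t=p[3];o=[]
    for d,y in((.142,.07),(.142,-.07),(.002,.07),(.002,-.07)):
        o.append(W(p,.072-d*np.cos(t)+.006*np.sin(t),y,.046+d*np.sin(t)+.006*np.cos(t)))
    o.append(W(p,0,0,.074))
    return (np.array([proj("wrist",q,k) for q in o])-obs)[:, :].ravel()
f=least_squares(res,[.527,-.245,.18,.6],loss="soft_l1");print(f.x,np.degrees(f.x[2]),f.fun.round(1))
```

```text
[ 0.52187113 -0.2437765   0.18004035  0.5668646 ] 10.315552353224124 [-0.1 -0.1  0.3  0.2  0.1  0.1 -0.5  0.2  0.1 -0.5]
```

>>> {"fn": "servo_tool", "kwargs": {
  "targets": [
    {"dx": 2, "dy": 0, "dz": -2, "spin": 0, "grip": 0},
    {"dx": 4, "dy": 0, "dz": -4, "spin": 0, "grip": 0},
    {"dx": 6.3, "dy": 0, "dz": -7, "spin": 0, "grip": 0},
    {"dx": 6.3, "dy": 0, "dz": -10, "spin": 0, "grip": 0},
    {"dx": 6.3, "dy": 0, "dz": -13, "spin": 0, "grip": 0},
    {"dx": 6.3, "dy": 0, "dz": -16, "spin": 0, "grip": 0},
    {"dx": 6.3, "dy": 0, "dz": -18.9, "spin": 0, "grip": 0},
    {"dx": 6.3, "dy": 0, "dz": -18.9, "spin": 0, "grip": 0},
    {"dx": 6.3, "dy": 0, "dz": -18.9, "spin": 0, "grip": 0},
    {"dx": 6.3, "dy": 0, "dz": -18.9, "spin": 0, "grip": 0}
  ]
}}

```text
time_s: 5.62
tcp_pos: [0.5168, -0.2563, 0.1394]
eef_rot: [179.9, -0.1, 10.4]
contact_force: [-0.6, 0.5, 0.4]
gripper_width: 0.0002
```

>>> {"fn": "servo_tool", "kwargs": {
  "targets": [
    {"dx": -0.7, "dy": -0.1, "dz": -0.9, "spin": 0, "grip": 0},
    {"dx": -1.5, "dy": -0.3, "dz": -1.8, "spin": 0, "grip": 0},
    {"dx": -2.1, "dy": -0.4, "dz": -2.8, "spin": 0, "grip": 0},
    {"dx": -2.7, "dy": -0.5, "dz": -3.7, "spin": 0, "grip": 0},
    {"dx": -3.1, "dy": -0.6, "dz": -4.5, "spin": 0, "grip": 0},
    {"dx": -3.5, "dy": -0.6, "dz": -5.3, "spin": 0, "grip": 0},
    {"dx": -3.8, "dy": -0.7, "dz": -6.1, "spin": 0, "grip": 0},
    {"dx": -4.2, "dy": -0.8, "dz": -7.0, "spin": 0, "grip": 0},
    {"dx": -4.5, "dy": -0.8, "dz": -7.8, "spin": 0, "grip": 0},
    {"dx": -4.7, "dy": -0.9, "dz": -8.4, "spin": 0, "grip": 0}
  ]
}}

```text
time_s: 6.45
tcp_pos: [0.4681, -0.265, 0.0524]
eef_rot: [-180.0, 0.0, 10.3]
contact_force: [4.3, 4.7, 1.1]
gripper_width: 0.0004
```

>>> {"fn": "servo_tool", "kwargs": {
  "targets": [
    {"dx": 0, "dy": 0, "dz": -0.1, "spin": 0, "grip": 0},
    {"dx": 0, "dy": 0, "dz": -0.2, "spin": 0, "grip": 0},
    {"dx": 0, "dy": 0, "dz": -0.3, "spin": 0, "grip": 0},
    {"dx": 0, "dy": 0, "dz": -0.3, "spin": 0, "grip": 0},
    {"dx": 0, "dy": 0, "dz": -0.3, "spin": 0, "grip": 0},
    {"dx": 0, "dy": 0, "dz": -0.3, "spin": 0, "grip": 0},
    {"dx": 0, "dy": 0, "dz": -0.3, "spin": 0, "grip": 0},
    {"dx": 0, "dy": 0, "dz": -0.3, "spin": 0, "grip": 0},
    {"dx": 0, "dy": 0, "dz": -0.3, "spin": 0, "grip": 0},
    {"dx": 0, "dy": 0, "dz": -0.3, "spin": 0, "grip": 0}
  ]
}}

```text
time_s: 7.28
tcp_pos: [0.4683, -0.265, 0.0519]
eef_rot: [180.0, 0.0, 10.4]
contact_force: [-5.2, 5.8, 20.2]
gripper_width: 0.0003
```

>>> {"fn": "servo_tool", "kwargs": {
  "targets": [
    {"dx": 0, "dy": 0, "dz": 1, "spin": 0, "grip": 0},
    {"dx": 0, "dy": 0, "dz": 3, "spin": 0, "grip": 0},
    {"dx": 0, "dy": 0, "dz": 6, "spin": 0, "grip": 0},
    {"dx": -1, "dy": 0.5, "dz": 9, "spin": 0, "grip": 0},
    {"dx": -2, "dy": 1, "dz": 12, "spin": 0, "grip": 0},
    {"dx": -3, "dy": 1, "dz": 15, "spin": 0, "grip": 0},
    {"dx": -3, "dy": 1, "dz": 15, "spin": 0, "grip": 0},
    {"dx": -3, "dy": 1, "dz": 15, "spin": 0, "grip": 0},
    {"dx": -3, "dy": 1, "dz": 15, "spin": 0, "grip": 0},
    {"dx": -3, "dy": 1, "dz": 15, "spin": 0, "grip": 0}
  ]
}}

```text
time_s: 8.12
tcp_pos: [0.4379, -0.255, 0.1994]
eef_rot: [-179.9, 0.1, 10.3]
contact_force: [0.2, -0.3, 0.1]
gripper_width: 0.0004
```

Run:
```python
from h import *
import pickle
s=r.get_state();print(s["time_s"],s["tcp_pos"],s["eef_rot"],s["contact_force"])
k=r.get_calibration("wrist");i=r.capture("wrist");cv2.imwrite("pics/w4.png",cv2.resize(i,(800,600)));cv2.imwrite("w4raw.png",i)
pickle.dump(k,open("k_w4.pkl","wb"))
print(proj("wrist",[.522,-.244,.074],k)*1.5625)
```

```text
8.1167 [ 0.437936   -0.25498142  0.19938109] [-1.79944339e+02  1.13910263e-01  1.03138642e+01] [ 0.23387437 -0.32677869  0.06059848]
[398.92962349 134.31217653]
```

View pics/w4.png

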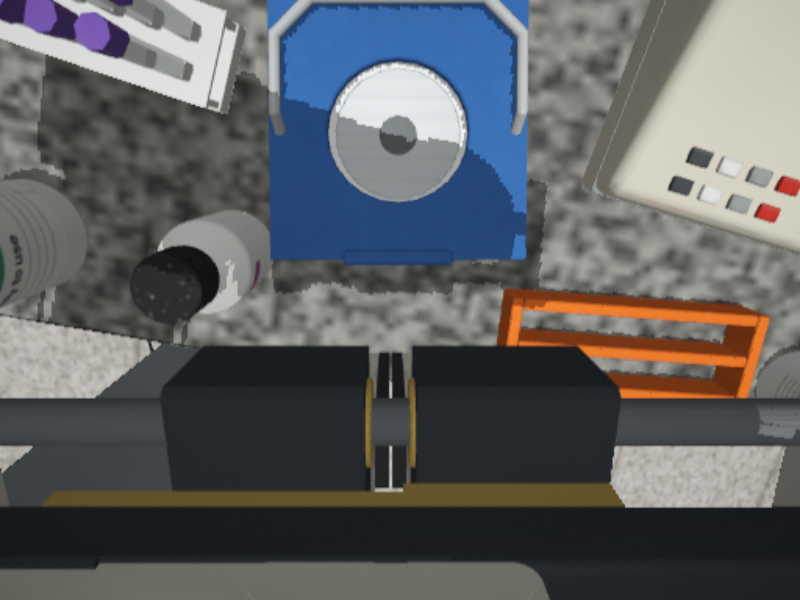

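Lid is flat and shut. The cap circle spans columns 329–467 and rows 61–201, and the lid's front edge runs from (270,261) to (526,261).

Run:
```python
from fit import *;import pickle
k=pickle.load(open("k_w4.pkl","rb"))
obs=np.array([[329,467,61,201],[270.5,526,261,260]])/1.5625
a=np.linspace(0,2*np.pi,90)
def res(p):
    q=np.array([proj("wrist",[p[0]+.0335*np.cos(t),p[1]+.0335*np.sin(t),.074],k) for t in a])
    c,s=np.cos(p[2]),np.sin(p[2])
    l=[proj("wrist",[p[0]-.07*c-s*y,p[1]-.07*s+c*y,.052],k) for y in(.07,-.07)]
    return np.r_[[q[:,0].min(),q[:,0].max(),q[:,1].min(),q[:,1].max()]-obs[0],[l[0][0]-obs[1,0],l[1][0]-obs[1,1],l[0][1]-obs[1,2],l[1][1]-obs[1,3]]]
f=least_squares(res,[.522,-.244,.18]);print(f.x,np.degrees(f.x[2]),f.fun.round(2),proj("wrist",[*f.x[:2],.074],k)*1.5625)
```

```text
[ 0.52155698 -0.24367821  0.18645274] 10.682955333824257 [ 4.04 -3.76  3.73 -1.31  8.33 -8.63 -2.22 -2.49] [398.18317162 135.05799639]
```

Run:
```python
from fit import *;import pickle
for n in("w2","w3","w4"):
    k=pickle.load(open(f"k_{n}.pkl","rb"));print(n,np.round(k["extrinsics"],4).tolist())
print(np.round(r.get_calibration("wrist")["extrinsics"],4).tolist(),r.get_state()["tcp_pos"])
k=pickle.load(open("k_w4.pkl","rb"))
for y in(.0716,-.0716):
    c,s=np.cos(.18),np.sin(.18)
    print(proj("wrist",[.522-.07*c-s*y,-.244-.07*s+c*y,.052],k)*1.5625)
i=cv2.imread("w4raw.png");g=cv2.cvtColor(i,cv2.COLOR_BGR2GRAY)
h=cv2.cvtColor(i,cv2.COLOR_BGR2HSV);m=cv2.inRange(h,(100,120,60),(125,255,255))
for row in(150,140,120):
    c=np.where(m[row])[0];print(row,c.min(),c.max(),len(c))
```

```text
w2 [[-0.2993, -0.9199, -0.2532, 0.5212], [-0.9542, 0.2884, 0.0802, 0.2434], [-0.0007, 0.2656, -0.9641, 0.4551], [0.0, 0.0, 0.0, 1.0]]
w3 [[0.1807, -0.9484, -0.2604, 0.5237], [-0.9835, -0.1744, -0.0472, -0.242], [-0.0006, 0.2647, -0.9643, 0.4855], [0.0, 0.0, 0.0, 1.0]]
w4 [[0.1789, -0.948, -0.2632, 0.5093], [-0.9839, -0.1728, -0.0461, -0.2419], [-0.0018, 0.2672, -0.9636, 0.3578], [0.0, 0.0, 0.0, 1.0]]
[[0.1789, -0.9479, -0.2635, 0.5094], [-0.9839, -0.1729, -0.0462, -0.2419], [-0.0018, 0.2675, -0.9635, 0.3577], [0.0, 0.0, 0.0, 1.0]] [ 0.43797067 -0.25503547  0.19924521]
[280.73709796 256.19241183]
[515.04579411 256.2339802 ]
150 173 336 164
140 173 336 164
120 173 336 111
```

Run:
```python
import cv2
i=cv2.imread("w4raw.png");c=i[0:175,160:350]
cv2.imwrite("pics/w4c.png",cv2.resize(c,None,fx=3.4,fy=3.4,interpolation=cv2.INTER_CUBIC))
from h import *
r.capture("scene");s=r.capture("scene");cv2.imwrite("pics/s2.png",cv2.resize(s[215:330,230:390],None,fx=4,fy=4,interpolation=cv2.INTER_CUBIC))
```

```text
(no output)
```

View pics/s2.png

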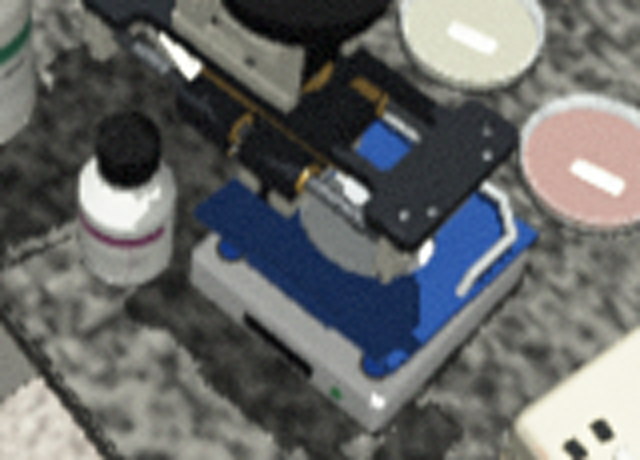

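Run:
```python
from fit import *;import pickle
k=pickle.load(open("k_w4.pkl","rb"))
obs=np.array([[329,467,61,201],[270.5,526,261,260]])/1.5625
a=np.linspace(0,2*np.pi,90)
def W(p,x,y,z):
    c,s=np.cos(p[2]),np.sin(p[2]);return [p[0]+c*x-s*y,p[1]+s*x+c*y,z]
def L(p,x,y):
    d=.072-x;t=p[3];return proj("wrist",W(p,.072-d*np.cos(t)+.006*np.sin(t),y,.046+d*np.sin(t)+.006*np.cos(t)),k)
for cap in(0,1):
  def res(p):
    if cap: q=np.array([proj("wrist",W(p,.0335*np.cos(t),.0335*np.sin(t),.074),k) for t in a])
    else: q=np.array([L(p,.0385*np.cos(t),.0385*np.sin(t)) for t in a])
    l=[L(p,-.07,y) for y in(.07,-.07)]
    return np.r_[[q[:,0].min(),q[:,0].max(),q[:,1].min(),q[:,1].max()]-obs[0],[l[0][0]-obs[1,0],l[1][0]-obs[1,1],l[0][1]-obs[1,2],l[1][1]-obs[1,3]]]
  f=least_squares(res,[.522,-.244,.18,.2]);print(cap,f.x,np.degrees(f.x[2]),f.fun.round(2))
```

```text
0 [ 0.52055022 -0.24380296  0.1835498   0.22319843] 10.516628870439584 [-1.22  1.14 -1.18  1.19  0.34 -0.25  0.03  0.13]
1 [ 0.52177588 -0.24352008  0.18407297  0.21906509] 10.546604348802159 [ 3.88 -3.89  3.37 -1.62  0.38 -0.36 -1.32 -1.31]
```

View pics/w4c.png

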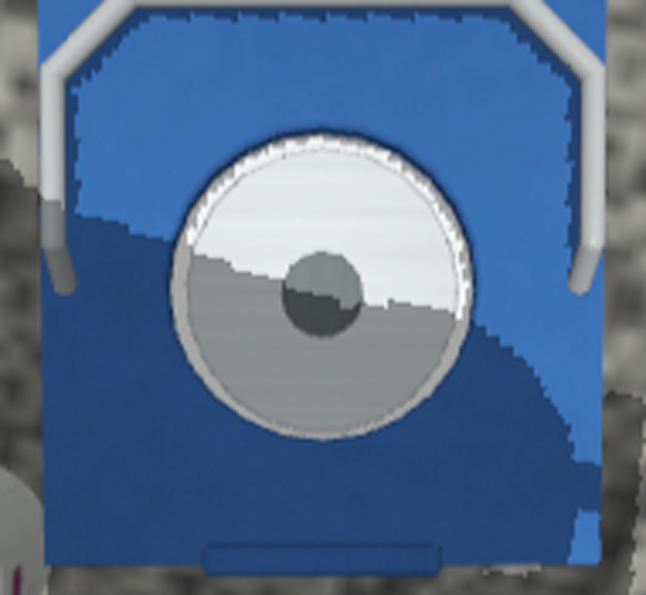

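The lid has come back up to about 0.22 rad. The hub fit held: the cap's inner circle is centred at (398,135), exactly where predicted. I'll press again, hold, and lift slowly.

>>> {"fn": "servo_tool", "kwargs": {
  "targets": [
    {"dx": 3, "dy": -0.8, "dz": -3, "spin": 0, "grip": 0},
    {"dx": 3, "dy": -0.8, "dz": -6, "spin": 0, "grip": 0},
    {"dx": 3, "dy": -0.8, "dz": -9, "spin": 0, "grip": 0},
    {"dx": 3, "dy": -0.8, "dz": -11, "spin": 0, "grip": 0},
    {"dx": 3, "dy": -0.8, "dz": -12, "spin": 0, "grip": 0},
    {"dx": 3, "dy": -0.8, "dz": -13, "spin": 0, "grip": 0},
    {"dx": 3, "dy": -0.8, "dz": -14, "spin": 0, "grip": 0},
    {"dx": 3, "dy": -0.8, "dz": -14.5, "spin": 0, "grip": 0},
    {"dx": 3, "dy": -0.8, "dz": -14.8, "spin": 0, "grip": 0},
    {"dx": 3, "dy": -0.8, "dz": -14.8, "spin": 0, "grip": 0}
  ]
}}

```text
time_s: 9.1
tcp_pos: [0.4689, -0.2632, 0.0527]
eef_rot: [180.0, -0.0, 10.3]
contact_force: [0.0, -0.5, 0.2]
gripper_width: 0.0005
```

>>> {"fn": "servo_tool", "kwargs": {
  "targets": [
    {"dx": 0, "dy": 0, "dz": -0.1, "spin": 0, "grip": 0},
    {"dx": 0, "dy": 0, "dz": -0.2, "spin": 0, "grip": 0},
    {"dx": 0, "dy": 0, "dz": -0.2, "spin": 0, "grip": 0},
    {"dx": 0, "dy": 0, "dz": -0.2, "spin": 0, "grip": 0},
    {"dx": 0, "dy": 0, "dz": -0.2, "spin": 0, "grip": 0},
    {"dx": 0, "dy": 0, "dz": -0.2, "spin": 0, "grip": 0},
    {"dx": 0, "dy": 0, "dz": -0.2, "spin": 0, "grip": 0},
    {"dx": 0, "dy": 0, "dz": -0.2, "spin": 0, "grip": 0},
    {"dx": 0, "dy": 0, "dz": -0.2, "spin": 0, "grip": 0},
    {"dx": 0, "dy": 0, "dz": -0.2, "spin": 0, "grip": 0}
  ]
}}

```text
time_s: 9.93
tcp_pos: [0.4693, -0.2633, 0.0521]
eef_rot: [179.9, -0.1, 10.4]
contact_force: [-2.0, 1.8, 8.6]
gripper_width: 0.0007
```

Run:
```python
from h import *
s=r.get_state();print(s["tcp_pos"],s["contact_force"])
s=r.capture("scene");w=r.capture("wrist")
a=cv2.resize(s[205:335,230:400],(785//2,300));b=cv2.resize(w[0:200,130:392],(393,300))
cv2.imwrite("pics/p5.png",np.hstack([a,b]))
```

```text
[ 0.46931618 -0.26326209  0.05214371] [-1.97294839  1.77966822  8.57947443]
```

View pics/p5.png

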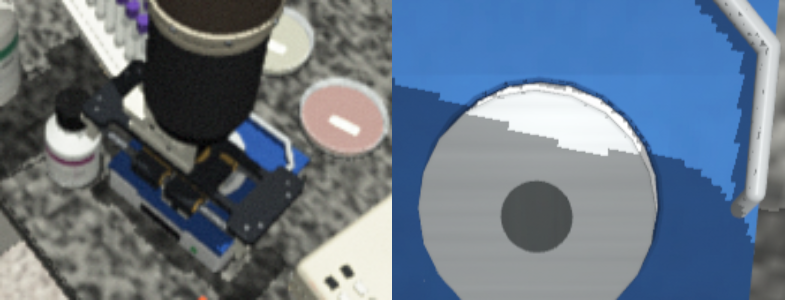

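>>> {"fn": "servo_tool", "kwargs": {
  "targets": [
    {"dx": 0, "dy": 0, "dz": 0.2, "spin": 0, "grip": 0},
    {"dx": 0, "dy": 0, "dz": 0.4, "spin": 0, "grip": 0},
    {"dx": 0, "dy": 0, "dz": 0.7, "spin": 0, "grip": 0},
    {"dx": 0, "dy": 0, "dz": 1.1, "spin": 0, "grip": 0},
    {"dx": 0, "dy": 0, "dz": 2, "spin": 0, "grip": 0},
    {"dx": 0, "dy": 0, "dz": 4, "spin": 0, "grip": 0},
    {"dx": 0, "dy": 0, "dz": 7, "spin": 0, "grip": 0},
    {"dx": -1.5, "dy": 0.4, "dz": 11, "spin": 0, "grip": 0},
    {"dx": -3, "dy": 0.8, "dz": 15, "spin": 0, "grip": 0},
    {"dx": -3, "dy": 0.8, "dz": 15, "spin": 0, "grip": 0}
  ]
}}

```text
time_s: 10.87
tcp_pos: [0.44, -0.2561, 0.2087]
eef_rot: [179.7, -0.5, 10.4]
contact_force: [1.5, -1.1, 0.5]
gripper_width: 0.0002
```

Run:
```python
from h import *
s=r.get_state();print(s["time_s"],s["tcp_pos"],s["contact_force"])
k=r.get_calibration("wrist");i=r.capture("wrist");cv2.imwrite("w6raw.png",i)
h=cv2.cvtColor(i,cv2.COLOR_BGR2HSV);m=cv2.inRange(h,(100,120,60),(125,255,255))
for row in(60,100,120,140,150,158,162,165,168):
    c=np.where(m[row])[0];print(row,(c.min(),c.max(),len(c)) if len(c) else None)
c0,s0=np.cos(.183),np.sin(.183)
for t in(0,.22):
  for cam in("wrist","scene"):
    print(t,cam,[np.round(proj(cam,[.5215+c0*x-s0*y,-.2437+s0*x+c0*y,z],k if cam=="wrist" else None),1).tolist() for d in(.142,) for y in(.07,-.07) for x,z in[(.072-d*np.cos(t)+.006*np.sin(t),.046+d*np.sin(t)+.006*np.cos(t))]])
S=r.capture("scene");cv2.imwrite("s6raw.png",S)
```

```text
10.8667 [ 0.44003871 -0.25607606  0.2087339 ] [ 1.4712092  -1.10379913  0.50691607]
60 (np.int64(182), np.int64(321), 83)
100 (np.int64(177), np.int64(325), 69)
120 (np.int64(178), np.int64(324), 88)
140 (np.int64(179), np.int64(323), 145)
150 (np.int64(180), np.int64(323), 144)
158 (np.int64(180), np.int64(322), 143)
162 (np.int64(180), np.int64(322), 143)
165 (np.int64(181), np.int64(322), 142)
168 (np.int64(222), np.int64(281), 60)
0 wrist [[180.9, 166.5], [322.8, 166.1]]
0 scene [[276.3, 273.9], [325.2, 313.8]]
0.22 wrist [[173.6, 167.6], [330.8, 167.2]]
0.22 scene [[278.1, 265.5], [328.2, 305.6]]
```

>>> {"fn": "servo_tool", "kwargs": {
  "targets": [
    {"dx": 0, "dy": 1, "dz": 3, "spin": -0.03, "grip": 0},
    {"dx": 0.5, "dy": 4, "dz": 6, "spin": -0.08, "grip": 0},
    {"dx": 1, "dy": 7.5, "dz": 8, "spin": -0.14, "grip": 20},
    {"dx": 1.5, "dy": 11.5, "dz": 9, "spin": -0.2, "grip": 40},
    {"dx": 2, "dy": 15.5, "dz": 9, "spin": -0.26, "grip": 60},
    {"dx": 2.5, "dy": 19.5, "dz": 9, "spin": -0.32, "grip": 85},
    {"dx": 3, "dy": 23.5, "dz": 9, "spin": -0.38, "grip": 85},
    {"dx": 3.5, "dy": 27.5, "dz": 9, "spin": -0.44, "grip": 85},
    {"dx": 3.8, "dy": 31.5, "dz": 9, "spin": -0.5, "grip": 85},
    {"dx": 3.8, "dy": 35.5, "dz": 9, "spin": -0.56, "grip": 85}
  ]
}}

```text
time_s: 11.8
tcp_pos: [0.4763, 0.1019, 0.2899]
eef_rot: [179.9, 0.0, -21.9]
contact_force: [0.9, 0.6, 0.5]
gripper_width: 0.0483
```

>>> {"fn": "servo_tool", "kwargs": {
  "targets": [
    {"dx": 0, "dy": 4, "dz": 0, "spin": -0.025, "grip": 85},
    {"dx": 0, "dy": 8, "dz": 0, "spin": -0.025, "grip": 85},
    {"dx": 0, "dy": 12, "dz": -1, "spin": -0.025, "grip": 85},
    {"dx": 0, "dy": 15, "dz": -4, "spin": -0.025, "grip": 85},
    {"dx": 0, "dy": 16.6, "dz": -7, "spin": -0.025, "grip": 85},
    {"dx": 0, "dy": 16.6, "dz": -10, "spin": -0.025, "grip": 85},
    {"dx": 0, "dy": 16.6, "dz": -13, "spin": -0.025, "grip": 85},
    {"dx": 0, "dy": 16.6, "dz": -16, "spin": -0.025, "grip": 85},
    {"dx": 0, "dy": 16.6, "dz": -16, "spin": -0.025, "grip": 85},
    {"dx": 0, "dy": 16.6, "dz": -16, "spin": -0.025, "grip": 85}
  ]
}}

```text
time_s: 12.63
tcp_pos: [0.4758, 0.2649, 0.1292]
eef_rot: [179.7, 0.1, -23.2]
contact_force: [1.0, -0.0, 0.1]
gripper_width: 0.0746
```

Run:
```python
from fit import *
s=r.get_state();print(s["time_s"],s["tcp_pos"],s["eef_rot"])
k=r.get_calibration("wrist");i=r.capture("wrist");cv2.imwrite("w7raw.png",i)
b=orange(i);print([q.tolist() for q in b])
h=cv2.cvtColor(i,cv2.COLOR_BGR2HSV);m=cv2.inRange(h,(22,110,120),(34,255,255))
n,_,st,ce=cv2.connectedComponentsWithStats(m);j=1+np.argmax(st[1:,4]);print(st[j],ce[j])
x,e=fit(b,None,k,[.524,.2457,-.4]);print(x,np.degrees(x[2]),e)
print(proj("wrist",[x[0]+.047*np.cos(x[2]),x[1]+.047*np.sin(x[2]),.012],k))
x,e=fit(b,ce[j],k,[.524,.2457,-.4]);print(x,np.degrees(x[2]),e, "ears",x[:2]-.05*np.array([np.cos(x[2]),np.sin(x[2])]))
```

```text
12.6333 [0.47584074 0.26491963 0.12916644] [ 1.79727837e+02  7.41666861e-02 -2.31853526e+01]
[[216, 172, 13, 33, 245], [269, 172, 12, 33, 235]]
[239  57  18  19 270] [247.5037037  66.1037037]
[ 0.52514688  0.24566724 -0.40177935] -23.020261271468463 [-0.7  0.7 -3.  -0.4  2.3  0.5  0.7 -0.6]
[247.59263544  64.96487485]
[ 0.52494494  0.24578938 -0.40124154] -22.989446802089628 [-0.7  1.  -3.  -0.1  2.3  0.8  0.7 -0.4  0.  -0.8] ears [0.4789161  0.26531746]
```

>>> {"fn": "servo_tool", "kwargs": {
  "squeeze": 30,
  "targets": [
    {"dx": 0.3, "dy": 0, "dz": -3, "spin": 0, "grip": 85},
    {"dx": 0.3, "dy": 0, "dz": -6, "spin": 0, "grip": 85},
    {"dx": 0.3, "dy": 0, "dz": -9, "spin": 0, "grip": 85},
    {"dx": 0.3, "dy": 0, "dz": -11, "spin": 0, "grip": 85},
    {"dx": 0.3, "dy": 0, "dz": -11.9, "spin": 0, "grip": 85},
    {"dx": 0.3, "dy": 0, "dz": -11.9, "spin": 0, "grip": 85},
    {"dx": 0.3, "dy": 0, "dz": -11.9, "spin": 0, "grip": 70},
    {"dx": 0.3, "dy": 0, "dz": -11.9, "spin": 0, "grip": 60},
    {"dx": 0.3, "dy": 0, "dz": -11.9, "spin": 0, "grip": 50},
    {"dx": 0.3, "dy": 0, "dz": -11.9, "spin": 0, "grip": 40}
  ]
}}

```text
time_s: 13.52
tcp_pos: [0.4802, 0.2665, 0.0131]
eef_rot: [-179.9, -0.0, -23.2]
contact_force: [-0.6, -0.4, -0.6]
gripper_width: 0.0533
```

>>> {"fn": "servo_tool", "kwargs": {
  "squeeze": 30,
  "targets": [
    {"dx": 0, "dy": 0, "dz": 0, "spin": 0, "grip": 30},
    {"dx": 0, "dy": 0, "dz": 0, "spin": 0, "grip": 20},
    {"dx": 0, "dy": 0, "dz": 0, "spin": 0, "grip": 10},
    {"dx": 0, "dy": 0, "dz": 0, "spin": 0, "grip": 0},
    {"dx": 0, "dy": 0, "dz": 0, "spin": 0, "grip": 0},
    {"dx": 0, "dy": 0, "dz": 0, "spin": 0, "grip": 0},
    {"dx": 0, "dy": 0, "dz": 0, "spin": 0, "grip": 0},
    {"dx": 0, "dy": 0, "dz": 0, "spin": 0, "grip": 0},
    {"dx": 0, "dy": 0, "dz": 0, "spin": 0, "grip": 0},
    {"dx": 0, "dy": 0, "dz": 0, "spin": 0, "grip": 0}
  ]
}}

```text
time_s: 14.35
tcp_pos: [0.48, 0.2663, 0.0129]
eef_rot: [-179.9, -0.0, -23.2]
contact_force: [-2.5, 0.6, 10.5]
gripper_width: 0.0115
```

Run:
```python
from fit import *
k=r.get_calibration("wrist");i=r.capture("wrist");cv2.imwrite("pics/w8.png",cv2.resize(i,(800,600)))
print([q.tolist() for q in orange(i)],r.get_state()["contact_force"],r.get_state()["gripper_width"])
```

```text
[[237, 219, 26, 36, 798], [251, 285, 12, 4, 41]] [-3.33174258 -0.631056   10.67304469] 0.012076133056237004
```

View pics/w8.png

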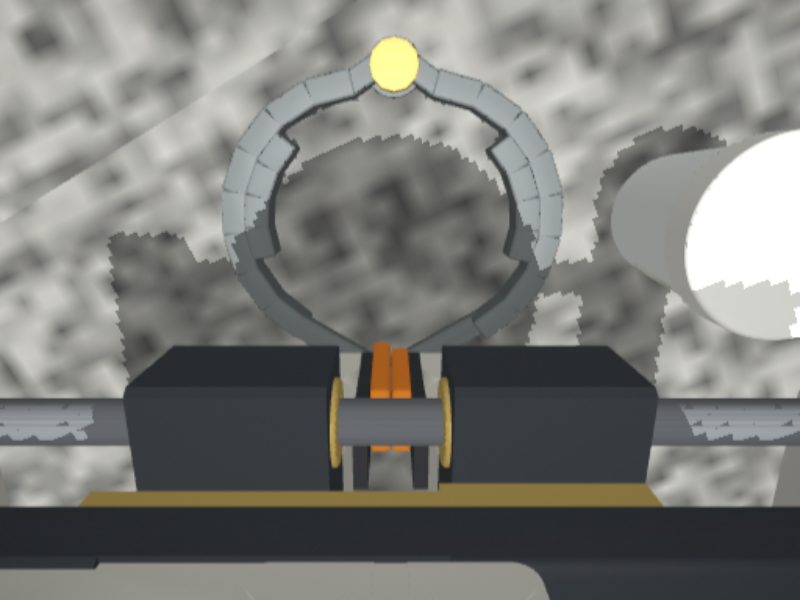

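Grip confirmed: the ears are together between the pads at (390,400), the ring is spread, and the pivot is at (394,64). I'll lift and check for droop.

>>> {"fn": "servo_tool", "kwargs": {
  "squeeze": 30,
  "targets": [
    {"dx": 0, "dy": 0, "dz": 1, "spin": 0, "grip": 0},
    {"dx": 0, "dy": 0, "dz": 3, "spin": 0, "grip": 0},
    {"dx": 0, "dy": 0, "dz": 6, "spin": 0, "grip": 0},
    {"dx": 0, "dy": 0, "dz": 9, "spin": 0, "grip": 0},
    {"dx": 0, "dy": 0, "dz": 12, "spin": 0, "grip": 0},
    {"dx": 0, "dy": 0, "dz": 15, "spin": 0, "grip": 0},
    {"dx": 0, "dy": 0, "dz": 18, "spin": 0, "grip": 0},
    {"dx": 0, "dy": 0, "dz": 21, "spin": 0, "grip": 0},
    {"dx": 0, "dy": 0, "dz": 23.5, "spin": 0, "grip": 0},
    {"dx": 0, "dy": 0, "dz": 25, "spin": 0, "grip": 0}
  ]
}}

```text
time_s: 15.23
tcp_pos: [0.4801, 0.2661, 0.2657]
eef_rot: [-179.8, -0.1, -23.2]
contact_force: [0.6, 0.6, -1.7]
gripper_width: 0.0111
```

```bash
cat >> fit.py <<'E'
def pivot(i):
    h=cv2.cvtColor(i,cv2.COLOR_BGR2HSV);m=cv2.inRange(h,(22,110,120),(34,255,255));m[200:]=0
    n,_,st,ce=cv2.connectedComponentsWithStats(m);j=1+np.argmax(st[1:,4]);return st[j],ce[j]
E
python3 - <<'E'
from fit import *
print(pivot(cv2.resize(cv2.imread("pics/w8.png"),(512,384),interpolation=cv2.INTER_AREA)))
s=r.get_state();p=s["tcp_pos"];print(s["time_s"],p,s["eef_rot"],s["gripper_width"],s["contact_force"])
i=r.capture("wrist");st,c=pivot(i);print(st,c)
y=np.radians(s["eef_rot"][2])
for z in(.008,.012,.016):
    q=ray("wrist",*c,p[2]-.0129+z)-p;print(z,"tool x,y of pivot",q[0]*np.cos(y)+q[1]*np.sin(y),-q[0]*np.sin(y)+q[1]*np.cos(y))
E
```

```text
(array([240,  50,  25,   9,  34], dtype=int32), array([253.17647059,  54.82352941]))
15.2333 [0.48007004 0.26608996 0.26565555] [-1.79779790e+02 -1.05692998e-01 -2.31792287e+01] 0.011147763112944345 [ 0.55968583  0.60613357 -1.6812947 ]
[236  24  31  35 198] [250.8989899   37.41414141]
0.008 tool x,y of pivot 0.1016172831243616 0.0010348840819266389
0.012 tool x,y of pivot 0.10090282695606095 0.0010223252918024964
0.016 tool x,y of pivot 0.10018837078776022 0.001009766501678326
```

>>> {"fn": "servo_tool", "kwargs": {
  "squeeze": 30,
  "targets": [
    {"dx": 0, "dy": -2, "dz": 0, "spin": 0.03, "grip": 0},
    {"dx": 0, "dy": -5, "dz": 0, "spin": 0.08, "grip": 0},
    {"dx": 0, "dy": -8.5, "dz": 0, "spin": 0.14, "grip": 0},
    {"dx": 0, "dy": -12, "dz": 0, "spin": 0.2, "grip": 0},
    {"dx": 0, "dy": -15.5, "dz": 0, "spin": 0.26, "grip": 0},
    {"dx": 0, "dy": -19, "dz": 0, "spin": 0.32, "grip": 0},
    {"dx": 0, "dy": -22.5, "dz": 0, "spin": 0.38, "grip": 0},
    {"dx": 0, "dy": -26, "dz": 0, "spin": 0.44, "grip": 0},
    {"dx": 0, "dy": -29.5, "dz": 0, "spin": 0.5, "grip": 0},
    {"dx": 0, "dy": -33, "dz": 0, "spin": 0.56, "grip": 0}
  ]
}}

```text
time_s: 16.12
tcp_pos: [0.4787, -0.0658, 0.262]
eef_rot: [-180.0, -0.0, 9.1]
contact_force: [0.5, -0.5, -1.3]
gripper_width: 0.0113
```

>>> {"fn": "servo_tool", "kwargs": {
  "squeeze": 30,
  "targets": [
    {"dx": 0, "dy": -4, "dz": 0, "spin": 0.028, "grip": 0},
    {"dx": -0.3, "dy": -8, "dz": 0, "spin": 0.028, "grip": 0},
    {"dx": -0.6, "dy": -12, "dz": 0, "spin": 0.028, "grip": 0},
    {"dx": -0.9, "dy": -15.5, "dz": -1, "spin": 0.028, "grip": 0},
    {"dx": -0.9, "dy": -18, "dz": -4, "spin": 0.028, "grip": 0},
    {"dx": -0.9, "dy": -18.9, "dz": -8, "spin": 0.028, "grip": 0},
    {"dx": -0.9, "dy": -18.9, "dz": -12, "spin": 0.028, "grip": 0},
    {"dx": -0.9, "dy": -18.9, "dz": -15, "spin": 0.028, "grip": 0},
    {"dx": -0.9, "dy": -18.9, "dz": -16.5, "spin": 0.028, "grip": 0},
    {"dx": -0.9, "dy": -18.9, "dz": -16.5, "spin": 0.028, "grip": 0}
  ]
}}

```text
time_s: 16.95
tcp_pos: [0.4673, -0.2527, 0.0928]
eef_rot: [-179.8, 0.4, 10.4]
contact_force: [-0.4, 0.4, -0.7]
gripper_width: 0.0109
```

Run:
```python
from fit import *
s=r.get_state();p=s["tcp_pos"];print(s["time_s"],p,s["eef_rot"],s["gripper_width"],s["contact_force"])
k=r.get_calibration("wrist");i=r.capture("wrist")
y=np.radians(s["eef_rot"][2]);T=lambda x,yy,z:[p[0]+np.cos(y)*x-np.sin(y)*yy,p[1]+np.sin(y)*x+np.cos(y)*yy,p[2]-.0129+z]
print("piv bbox",pivot(i)[0],"pred .0985",proj("wrist",T(.0985,0,.012),k))
o=cv2.resize(i,(1024,768),interpolation=cv2.INTER_CUBIC)
cap=np.array([proj("wrist",[.5215+.0335*np.cos(a),-.2437+.0335*np.sin(a),.074],k)*2 for a in np.linspace(0,6.29,80)],int)
cv2.polylines(o,[cap],False,(0,0,255),1)
cv2.imwrite("pics/w9.png",o[0:480,200:800]);cv2.imwrite("w9raw.png",i)
print(proj("wrist",[.5215,-.2437,.074],k))
```

```text
16.95 [ 0.4673429  -0.25266846  0.09283212] [-179.82266242    0.40039324   10.42815246] 0.010893879130242763 [-0.41591918  0.43848239 -0.72750176]
piv bbox [236  24  31  35 849] pred .0985 [250.32153559  41.32765498]
[252.14900634 134.935434  ]
```

View pics/w9.png

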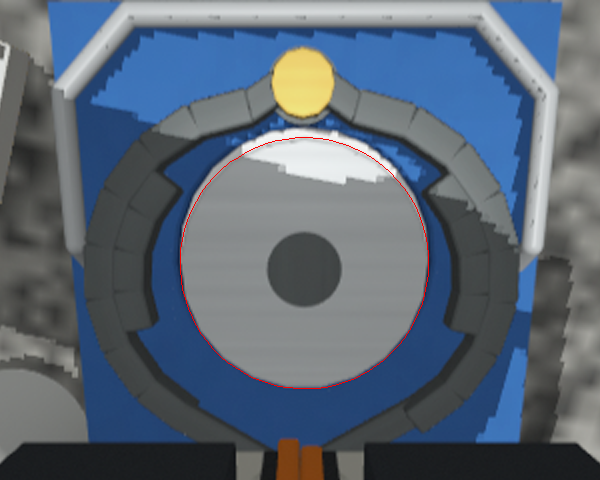

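The ring is centred round the cap to within a few mm. The boss at (304,269) matches the prediction, and the ring needs about +3.5 mm in x. I'll correct and let it settle.

>>> {"fn": "servo_tool", "kwargs": {
  "squeeze": 30,
  "targets": [
    {"dx": 0.2, "dy": 0, "dz": 0, "spin": 0, "grip": 0},
    {"dx": 0.2, "dy": 0, "dz": 0, "spin": 0, "grip": 0},
    {"dx": 0.2, "dy": 0, "dz": 0, "spin": 0, "grip": 0},
    {"dx": 0.2, "dy": 0, "dz": 0, "spin": 0, "grip": 0},
    {"dx": 0.2, "dy": 0, "dz": 0, "spin": 0, "grip": 0},
    {"dx": 0.2, "dy": 0, "dz": 0, "spin": 0, "grip": 0},
    {"dx": 0.2, "dy": 0, "dz": 0, "spin": 0, "grip": 0},
    {"dx": 0.2, "dy": 0, "dz": 0, "spin": 0, "grip": 0},
    {"dx": 0.2, "dy": 0, "dz": 0, "spin": 0, "grip": 0},
    {"dx": 0.2, "dy": 0, "dz": 0, "spin": 0, "grip": 0}
  ]
}}

```text
time_s: 17.83
tcp_pos: [0.4725, -0.2531, 0.0965]
eef_rot: [-180.0, 0.0, 10.5]
contact_force: [-0.1, -0.9, -0.0]
gripper_width: 0.0112
```

```bash
cat > chk.py <<'E'
from fit import *
s=r.get_state();p=s["tcp_pos"];print(s["time_s"],p,s["eef_rot"],s["gripper_width"],s["contact_force"])
k=r.get_calibration("wrist");i=r.capture("wrist");cv2.imwrite("wraw.png",i)
st,_=pivot(i);c=(st[0]+st[2]/2-.5,st[1]+st[3]/2-.5)
pv=ray("wrist",*c,p[2]-.0129+.012);y=np.radians(s["eef_rot"][2]);u=np.array([np.cos(y),np.sin(y)]);v=np.array([-u[1],u[0]])
H=np.array([.5215,-.2437])
print("pivot tool xy",(pv-p)[:2]@u,(pv-p)[:2]@v)
ce=p[:2]+((pv-p)[:2]@u-.047)*u+((pv-p)[:2]@v)*v*.5
print("ring centre",ce,"err to hub (world)",H-ce)
h=cv2.cvtColor(i,cv2.COLOR_BGR2HSV);g=h[...,2];m=((g<85)&(h[...,1]<80)).astype(np.uint8)
n,_,st,cc=cv2.connectedComponentsWithStats(m[110:165,225:280]);
print("boss",[(a.tolist(),b.round(1).tolist()) for a,b in zip(st,cc) if 500<a[4]<2500],"pred",proj("wrist",[*H,.074],k)-[225,110])
E
python3 chk.py
```

```text
17.8333 [ 0.47253638 -0.25312993  0.09651238] [-1.79997909e+02  7.42819564e-03  1.04964909e+01] 0.011164344505296117 [-0.13321377 -0.91442808 -0.03969375]
pivot tool xy 0.09871960390038848 -0.00030544949045708365
ring centre [ 0.52341833 -0.24385806] err to hub (world) [-0.00191833  0.00015806]
boss [([0, 0, 55, 55, 2063], [28.4, 24.1]), ([7, 16, 35, 35, 962], [24.0, 33.1])] pred [24.58481124 33.53741746]
```

>>> {"fn": "servo_tool", "kwargs": {
  "squeeze": 30,
  "targets": [
    {"dx": -0.17, "dy": 0, "dz": 0, "spin": 0, "grip": 0},
    {"dx": -0.17, "dy": 0, "dz": 0, "spin": 0, "grip": 0},
    {"dx": -0.17, "dy": 0, "dz": -0.3, "spin": 0, "grip": 0},
    {"dx": -0.17, "dy": 0, "dz": -0.6, "spin": 0, "grip": 0},
    {"dx": -0.17, "dy": 0, "dz": -0.9, "spin": 0, "grip": 0},
    {"dx": -0.17, "dy": 0, "dz": -1.2, "spin": 0, "grip": 0},
    {"dx": -0.17, "dy": 0, "dz": -1.5, "spin": 0, "grip": 0},
    {"dx": -0.17, "dy": 0, "dz": -1.8, "spin": 0, "grip": 0},
    {"dx": -0.17, "dy": 0, "dz": -1.8, "spin": 0, "grip": 0},
    {"dx": -0.17, "dy": 0, "dz": -1.8, "spin": 0, "grip": 0}
  ]
}}

```text
time_s: 18.72
tcp_pos: [0.4708, -0.2531, 0.0783]
eef_rot: [-180.0, 0.0, 10.5]
contact_force: [-0.7, -0.5, -1.2]
gripper_width: 0.0114
```

```bash
python3 chk.py
```

```text
18.7167 [ 0.4707526  -0.25313262  0.07830609] [-1.79992511e+02  2.99206766e-02  1.04991965e+01] 0.011361082994415147 [-0.66623507 -0.50643447 -1.21806505]
pivot tool xy 0.09888070803106164 -0.0003437443814486759
ring centre [ 0.52179601 -0.24384782] err to hub (world) [-0.00029601  0.00014782]
boss [([0, 0, 55, 55, 1806], [28.6, 22.2]), ([5, 15, 40, 39, 1219], [24.6, 34.1])] pred [25.24996888 34.49961351]
```

>>> {"fn": "servo_tool", "kwargs": {
  "squeeze": 30,
  "targets": [
    {"dx": 0, "dy": 0, "dz": -0.3, "spin": 0, "grip": 0},
    {"dx": 0, "dy": 0, "dz": -0.6, "spin": 0, "grip": 0},
    {"dx": 0, "dy": 0, "dz": -0.9, "spin": 0, "grip": 0},
    {"dx": 0, "dy": 0, "dz": -1.1, "spin": 0, "grip": 0},
    {"dx": 0, "dy": 0, "dz": -1.25, "spin": 0, "grip": 0},
    {"dx": 0, "dy": 0, "dz": -1.35, "spin": 0, "grip": 0},
    {"dx": 0, "dy": 0, "dz": -1.35, "spin": 0, "grip": 0},
    {"dx": 0, "dy": 0, "dz": -1.35, "spin": 0, "grip": 0},
    {"dx": 0, "dy": 0, "dz": -1.35, "spin": 0, "grip": 0},
    {"dx": 0, "dy": 0, "dz": -1.35, "spin": 0, "grip": 0}
  ]
}}

```text
time_s: 19.6
tcp_pos: [0.4709, -0.2532, 0.0652]
eef_rot: [180.0, -0.0, 10.5]
contact_force: [-1.1, -0.3, 2.2]
gripper_width: 0.0114
```

>>> {"fn": "servo_tool", "kwargs": {
  "targets": [
    {"dx": 0, "dy": 0, "dz": 0, "spin": 0, "grip": 10},
    {"dx": 0, "dy": 0, "dz": 0, "spin": 0, "grip": 20},
    {"dx": 0, "dy": 0, "dz": 0, "spin": 0, "grip": 30},
    {"dx": 0, "dy": 0, "dz": 0, "spin": 0, "grip": 40},
    {"dx": 0, "dy": 0, "dz": 0, "spin": 0, "grip": 50},
    {"dx": 0, "dy": 0, "dz": 0, "spin": 0, "grip": 60},
    {"dx": 0, "dy": 0, "dz": 0, "spin": 0, "grip": 70},
    {"dx": 0, "dy": 0, "dz": 0, "spin": 0, "grip": 75},
    {"dx": 0, "dy": 0, "dz": 0, "spin": 0, "grip": 75},
    {"dx": 0, "dy": 0, "dz": 0, "spin": 0, "grip": 75}
  ]
}}

```text
time_s: 20.43
tcp_pos: [0.4708, -0.2531, 0.0651]
eef_rot: [-180.0, 0.0, 10.5]
contact_force: [-0.2, -0.3, -0.7]
gripper_width: 0.0632
```

>>> {"fn": "servo_tool", "kwargs": {
  "targets": [
    {"dx": 0, "dy": 0, "dz": 0, "spin": 0, "grip": 75},
    {"dx": 0, "dy": 0, "dz": 1, "spin": 0, "grip": 75},
    {"dx": 0, "dy": 0, "dz": 2, "spin": 0, "grip": 75},
    {"dx": 0, "dy": 0, "dz": 4, "spin": 0, "grip": 75},
    {"dx": 0, "dy": 0, "dz": 6, "spin": 0, "grip": 75},
    {"dx": -1, "dy": 0, "dz": 9, "spin": 0, "grip": 75},
    {"dx": -2, "dy": 0, "dz": 12, "spin": 0, "grip": 75},
    {"dx": -3, "dy": 0, "dz": 14, "spin": 0, "grip": 75},
    {"dx": -3, "dy": 0, "dz": 14, "spin": 0, "grip": 75},
    {"dx": -3, "dy": 0, "dz": 14, "spin": 0, "grip": 75}
  ]
}}

```text
time_s: 21.27
tcp_pos: [0.4414, -0.2534, 0.2077]
eef_rot: [179.9, -0.3, 10.5]
contact_force: [-0.4, -0.9, -0.4]
gripper_width: 0.0658
```

Run:
```python
from fit import *
s=r.get_state();print(s["time_s"],s["tcp_pos"],s["gripper_width"])
k=r.get_calibration("wrist");i=r.capture("wrist")
b=orange(i[:300]);print([q.tolist() for q in b])
st,_=pivot(i);c=(st[0]+st[2]/2-.5,st[1]+st[3]/2-.5)
x,e=fit(b,c,k,[.5215,-.2437,.183],z0=.052);print(x,np.degrees(x[2]),e)
h=cv2.cvtColor(i,cv2.COLOR_BGR2HSV);m=cv2.inRange(h,(100,120,40),(125,255,255))
for row in(120,140,150):
    q=np.where(m[row,100:400])[0]+100;print(row,q.min(),q.max())
c0,s0=np.cos(.183),np.sin(.183)
print("shut lid corners",[proj("wrist",[.5215-c0*.07-s0*y,-.2437-s0*.07+c0*y,.052],k) for y in(.07,-.07)])
S=r.capture("scene");a=cv2.resize(i[0:200,120:392],(460,338));d=cv2.resize(S[200:335,190:390],(340,230))
o=np.zeros((338,800,3),np.uint8);o[:,:460]=a;o[:230,460:]=d;cv2.imwrite("pics/f.png",o)
```

```text
21.2667 [ 0.44141511 -0.25335199  0.20774054] 0.06582727634206306
[[274, 141, 12, 27, 196], [316, 188, 170, 42, 3332]]
[ 0.52580281 -0.26485128  0.57745563] 33.085770378183184 [-4.300e+00  2.200e+00  7.000e-01  3.200e+00  4.000e-01 -6.420e+01
 -1.484e+02 -7.920e+01  4.400e+00  1.000e-01]
120 181 328
140 182 327
150 183 326
shut lid corners [array([183.82748939, 167.61594866]), array([326.06445165, 167.58971664])]
```

View pics/f.png

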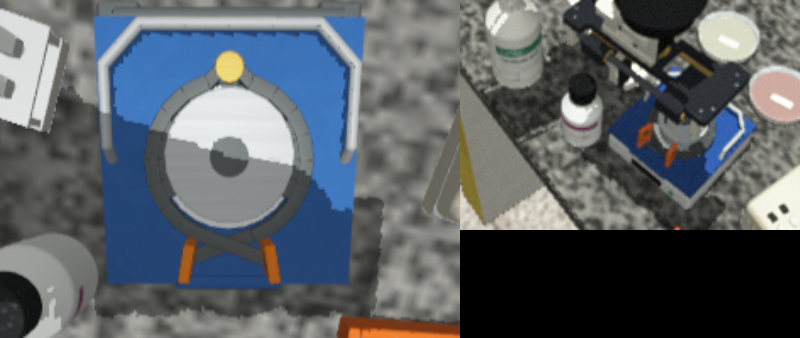

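The ring is closed under the cap, with its ears at the front at (186,260) and (270,260) and the pivot at (230,66). The first fit wrongly picked the orange rack as an ear, so I'll redo it without that.

Run:
```python
from fit import *
k=r.get_calibration("wrist");i=r.capture("wrist");j=i.copy();j[:,300:]=0
b=orange(j[:180]);print([q.tolist() for q in b])
st,_=pivot(i);c=(st[0]+st[2]/2-.5,st[1]+st[3]/2-.5)
for h in(19,21,23):
    x,e=fit(b,c,k,[.5215,-.2437,.183],z0=.052,half=h);print(h,x,np.degrees(x[2]),e)
r.capture("top")
for n,z in(("bottle_mid",.06),("cup_mid",.027),("tall_mid",.095)):
    o=r.cut_out(n,"top")
    for d in o[:2]: e=d["extent"];print(n,round(d["p"],2),e)
```

```text
[[226, 139, 11, 28, 185], [275, 140, 12, 27, 202]]
19 [ 0.51940245 -0.24344044  0.17944238] 10.28129124175695 [ 3.9  0.7  1.4  0.1 -2.3 -0.1 -4.3  0.2  0.1 -1.1]
21 [ 0.51941685 -0.24359283  0.18201564] 10.428728165374404 [ 1.8  0.8 -0.4  0.1  0.2 -0.1 -1.6  0.2  0.1 -1.1]
23 [ 0.5193858  -0.24351543  0.18013827] 10.321162417933387 [-0.7  0.8 -2.7  0.1  2.1 -0.1  0.6  0.3  0.1 -1.1]
cup_mid 0.77 [197.7, 200.2, 211.4, 213.0]
tall_mid 0.59 [248.2, 218.7, 266.4, 249.7]
```

```bash
python3 -c "
from plant import r
print(r.close_job(),r.get_state()['time_s'])"
```

```text
the job is handed in; nothing more can be done
the job is handed in; nothing more can be done
```

The lid is shut and the snap ring is locked under the hub's cap. I handed the job in about 21 s into the run, well inside the 58 s limit.

**What I did:** After my first press the lid was still about 0.22 rad open, so I pressed it a second time and lifted slowly. I then pinched the ears, carried the spread ring over, lowered it past the cap, set it on the lid and released it.

**Last checks:**
- **Lid:** its edges match the fully shut position to within about 1 pixel.
- **Ring:** it looks the same closed, flat shape as when it lay on the counter. It sits in the groove about 2 mm forward of the hub axis, which is roughly what the play there allows. It is turned within half a degree of the block, and the ears point to the front edge.
- **Bystanders:** the small bottle is standing in the last wrist and scene pictures. The tall bottle is standing in the scene picture. In the last top view the network found the tall bottle and the cup where they started; it didn't report the small bottle there.
- **Gripper:** it was open and about 14 cm clear above the lid.

**Failed or disagreed:**
- My first two moves were refused because each row needs all its fields.
- The first final fit mistook the orange rack for an ear; I redid it.
- The fingers read 11–12 mm on the pinched ears against the 14 mm stated, though the pictures showed them fully together.

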